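Switch on the kitchen scale and tare it with the bowl on

ROBOT

A 6-joint arm with a two-finger parallel gripper is mounted at the origin on the work surface. World frame = base frame: x ahead of the robot, y to its left, z up, the work surface at z = 0. Lengths are in mm, angles in rad, forces in N, time in s.
With the tool pointing down it reaches from about 400 to 925 mm from the base axis. Payload 12.5 kg.
Tool frame: the origin (TCP) lies midway between the tips of the shut fingers; the grasp point (between the pads) lies 19 mm behind it; x points along the fingers, y is the direction in which the jaws open and shut, and the axes are right-handed (so a half turn about x gives the same grasp; the last joint's range is limited). The gripper opens to 95 mm and grips with 3 to 60 N. Pads are 20 mm wide; open, the fingers measure 119 mm over their backs; the gripper's body (75 mm by 180 mm) begins 59 mm behind the grasp point.
Start: joints at [-1.413, 0.491, 1.559, -0, 1.092, -0.106], TCP at [162.992, -603.391, 214.661] pointing down, gripper open.
Joint ranges: [-3.1, 3.1], [-0.84, 2.19], [0.05, 2.79], [-1.13, 4.28], [0.06, 2.93], [-2.69, 2.69]. Speed limits (rad/s): [2.22, 2.22, 2.79, 3.14, 3.14, 3.14].

INTERFACE

Orientations are given as [roll, pitch, yaw] about the fixed x, y, z axes, in that order (R = Rz(yaw) Ry(pitch) Rx(roll)).
In Python, from cell import sensors, read_camera, get_calibration, order gives the robot as it stands. The module is installed in compiled form; this text tells all that it offers.
- The arm moves only by the tool servo_tool, never from a script. Its argument "steps" is text: rows parted by semicolons, each of 7 numbers parted by spaces: the shift along the tool's x, y, z in mm, then the turn, a rotation vector about the tool's x, y, z in rad, then the finger opening in mm, from 0 to 95.1. A call has exactly 8 rows; each row shifts and turns the pose as measured when the row begins, along the tool's axes as they then stand; what a row does not reach is not made up. A row lasts 1/10 s, in which the tool goes at most 50 mm and 8.59 degrees, less where a joint would pass 70% of its speed; a pose out of reach is approached as far as the arm can. A call is refused whole if a number of a shift passes 50 or a number of a turn 0.15, either way. A call with a gripper value outside its range is refused whole. The fingers move at their own pace and stop on an object; the grip force is fixed at half the most. Time passes only in rows, so rows that do not move let the fingers close, or fill a call up. It gives the time, the measured TCP pose, the force and the opening at its end, in the units of the state.
- sensors.state(): the state, without advancing time (a new reading comes with each control period).
- read_camera(name): name is "side" or "top"; returns (picture, depth): 384x512x3 uint8, blue, green, red; 384x512 float32, mm along the optical axis (not along the pixel's ray), 0 where there is no reading.
- get_calibration(name): a dict with "mtx" (3x3 intrinsics, pixels), "distortion" ([k1, k2, p1, p2, k3] as OpenCV has them; the pictures are not rectified), "R" (3x3) and "t" (3): a world point X has camera coordinates R X + t. Camera axes: x right, y down, z forward; pixel columns grow to the right and rows downward; lengths in mm; the calibration is good to about 2 mm. A picture is of the moment at which its call begins. get_calibration takes no time and is no camera call.
- order.job_done(): hands the job in, once; it reports no verdict.
The state is a dict: "t": time; "joints": joint angles; "qvel": joint speeds; "tau": joint torques, N m; "eef_pos": TCP position; "tcp_rot": TCP orientation; "ft_force": force on the tool from outside, world axes, zero at the start; "moment": the same for the moment, N m; "opening": opening from 0.0 (shut) to 1.0 (fully open).
Only numpy, scipy, OpenCV 4.12 (cv2) and the standard library are available. Lean on these libraries where they do the work, as an engineer would, in place of code of your own. Each camera call takes 0.05 s, during which the arm holds its last target.

TASK

Get the kitchen scale ready for weighing jam into the bowl that stands on it: with the fingertips, press the white key (on) gently right down and let it come up, then press the green key (tare) on the scale gently right down, let it come up too and draw the hand away. Do not press the orange key between them or the timer's green button, and leave the scale, the bowl and everything else standing where they are; nothing is picked up.

Things in the scene. Friction and masses are not known exactly. Their poses are not given: they have to be found in the camera images.
- scale: White kitchen scale, 260 (its x) x 210 (its y) mm, 1 to 2 kg, loose on rubber feet. Origin under its centre on the table, z up. Its panel (a black strip with three round keys, 30 mm above the table) is at its -x end, towards the robot; a round steel platform 160 mm across, 36 mm above the table, is centred at its x = +42 mm. Keys in its frame: x = -100 mm, y = +55 (white), 0 (orange), -55 mm (green)
- key_on_top (a point): Centre of the top of the white key (on), 41 mm above the table when up. Its cap is 24 mm across, flat on top, and stands 11 mm proud of the scale's panel, with 7 mm of downward travel against a spring that starts at about 2 N and takes about 5 N fully down, where it stops hard; it springs back when let go. 
- key_on (a joint): How far the white key is pressed, m: 0 up, 0.007 fully down; from 0.0045 it counts as pressed
- key_tare_top (a point): Centre of the top of the green key (tare) on the scale, 41 mm above the table when up. Its cap is 24 mm across, flat on top, and stands 11 mm proud of the scale's panel, with 7 mm of downward travel against a spring that starts at about 2 N and takes about 5 N fully down, where it stops hard; it springs back when let go. 
- key_tare (a joint): How far the green key is pressed, m: 0 up, 0.007 fully down; from 0.0045 it counts as pressed
- key_unit_top (a point): Centre of the top of the orange key between the two, not to be pressed. Same size and spring as the other keys
- key_unit (a joint): How far the orange key is pressed, m: 0 up
- bowl: Steel bowl, 144 mm across the rim, 55 mm high, loose on the scale's platform (rim 91 mm above the table). Origin under its centre. To be left alone
- timer: Round red kitchen timer, 68 mm across, 36 mm high, with a fixed green button on top (20 mm across, to 44 mm), loose beside the scale. Origin under its centre. To be left alone
- jam: Amber jam jar with a red lid, 68 mm across, 90 mm high, loose beside the scale. Origin under its centre. To be left alone
- carton: Small blue and white carton, 50 x 32 mm, 74 mm high, loose beside the scale. Origin under its centre. To be left alone
- nozzle: Steel piping nozzle, a cone 32 mm across the foot and 48 mm high, to the right. Origin under its centre. To be left alone
- jamlid: Loose red jar lid, 70 mm across, 12 mm high, lying to the right. Origin under its centre. To be left alone
- knife: Spatula about 260 mm long lying on the table to the left, along its own x. To be left alone

How it is judged (in metres and radians):
On the way, in this order (a step that is already met when the one before it is completed fails the run):
1. the white key is pressed (4.5 mm or more for 0.1 s) with the green one up (value of joint key_on above 0.0045 m and value of joint key_tare below 0.0015 m), for 0.1 s.
2. the white key has come up again (value of joint key_on below 0.001 m and value of joint key_tare below 0.0015 m), for 0.1 s.
3. the green key is pressed (4.5 mm or more for 0.1 s) with the white one up (value of joint key_tare above 0.0045 m and value of joint key_on below 0.0015 m), for 0.1 s.
At the end, for the whole second after the job is handed in: All three keys are up; the scale stands within 12 mm of where it was, the bowl upright on it within 10 mm of where it was, both at rest; timer, jar and carton within 10 mm and the nozzle, lid and spatula within 15 mm of where they were (value of joint each of key_on, key_tare, key_unit below 0.001 m and distance of scale from where it was at the start of the episode below 0.012 m and linear speed of each of scale, bowl below 0.01 m/s and angle between bowl's own z axis and vertical below 0.1 rad and distance of each of bowl, timer, jam, carton from where it was at the start of the episode below 0.01 m and distance of each of nozzle, jamlid, knife from where it was at the start of the episode below 0.015 m); the robot touches nothing.
It fails at once if the orange key is pressed 2 mm or more (value of joint key_unit above 0.002 m).
It fails at once if the scale or its keys are pressed with more than 25 N (contact force between any of the fingers, the arm and scale above 25 N).
It fails at once if the timer is touched with more than 1 N (contact force between any of the fingers, the arm and timer above 1 N).
It fails at once if the scale is shifted or lifted more than 12 mm, or the bowl shifted or lifted more than 10 mm (distance of scale from where it was at the start of the episode above 0.012 m or distance of bowl from where it was at the start of the episode above 0.01 m).
It fails at once if timer, jar or carton moved more than 10 mm, or nozzle, lid or spatula more than 15 mm (distance of any of timer, jam, carton from where it was at the start of the episode above 0.01 m or distance of any of nozzle, jamlid, knife from where it was at the start of the episode above 0.015 m).
It also fails if it takes over 42 s, if anything falls off the work surface, if the arm or the gripper's body presses on something with over 40 N, if the wrist force passes 120 N, or if a joint passes its speed limit or range.

## Working session

There is one attempt and no reset: what is moved stays moved. The work goes in short steps, Python scripts to look and compute and a tool call to move; the robot and the scene stay as the last step left them, time stands still between calls to the robot, and variables do not carry over. Pictures are saved under pics/ and viewed, and the job is handed in when it is done.

Besides the shell and the picture viewer there is one more tool, called after ">>>" as name(argument=value, ...), one argument or row to a line, values as JSON. servo_tool: Moves the arm, as the interface text tells. Its arguments: {"type":"object","properties":{"steps":{"type":"string"}},"required":["steps"]}

```bash
mkdir -p pics
python3 - <<'E'
from cell import sensors, read_camera, get_calibration
import cv2, numpy as np
print(sensors.state())
for n in ("side","top"):
    p,d=read_camera(n); cv2.imwrite(f"pics/{n}0.png",p); np.savez(f"{n}0.npz",p=p,d=d)
    print(n,get_calibration(n))
E
```

```text
{'t': 0.0, 'joints': array([-1.41259452e+00,  4.91566305e-01,  1.55949214e+00, -1.94156405e-05,
        1.09167625e+00, -1.05569705e-01]), 'qvel': array([ 2.58756698e-03, -1.99523615e-03, -1.74422036e-05,  1.66963530e-03,
       -9.70119651e-04, -1.38693017e-03]), 'tau': array([ 3.07650313e-03, -6.12627625e+01, -2.58178711e+01,  6.94223866e-02,
        4.82591742e-02, -1.07636563e-04]), 'eef_pos': array([ 162.94676764, -603.11639435,  214.04285296]), 'tcp_rot': array([-1.66128961,  1.56965415,  1.74408352]), 'ft_force': array([-0.93857582, -0.24912271, -0.21805185]), 'moment': array([-0.01612912, -0.02748293, -0.01102258]), 'opening': 0.9967559742620699}
side {'mtx': array([[445.83634973,   0.        , 257.15779093],
       [  0.        , 445.83634973, 194.77677403],
       [  0.        ,   0.        ,   1.        ]]), 'distortion': array([-0.14297084,  0.        ,  0.        ,  0.        ,  0.        ]), 'R': array([[-0.86301793, -0.50516379, -0.00309806],
       [-0.24545932,  0.42468511, -0.87143117],
       [ 0.44153117, -0.75130028, -0.49050803]]), 't': array([ 462.7252949 ,  228.30040968, 1298.16925236])}
top {'mtx': array([[408.97807435,   0.        , 258.93368058],
       [  0.        , 408.97807435, 194.8336018 ],
       [  0.        ,   0.        ,   1.        ]]), 'distortion': array([0.03262155, 0.        , 0.        , 0.        , 0.        ]), 'R': array([[ 0.01517458, -0.9998679 , -0.00582373],
       [-0.99738766, -0.01472504, -0.07071797],
       [ 0.07062288,  0.00688163, -0.99747935]]), 't': array([ -46.63488222,  535.27985493, 1221.04081801])}
```

View pics/top0.png

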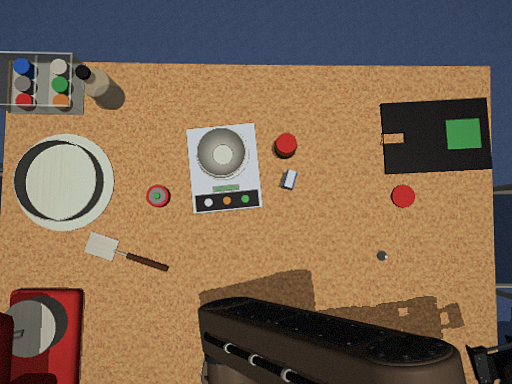

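View pics/side0.png

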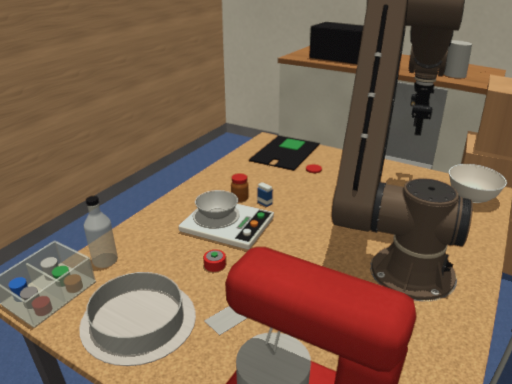

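The top view shows the scale panel with the white key near (208,202), orange near (227,200) and green near (245,198). The timer is at (158,196), the jar at (286,146) and the carton at (289,179). The side view shows the keys near (247,232), (254,224) and (262,215).

```bash
cat > h.py <<'E'
import numpy as np, cv2
from cell import get_calibration
def ray(n,uv,z):
    c=get_calibration(n); q=cv2.undistortPoints(np.array([[uv]],float),c["mtx"],c["distortion"])[0,0]
    d=c["R"].T@np.array([q[0],q[1],1]); o=-c["R"].T@c["t"]
    return o+d*(z-o[2])/d[2]
E
python3 - <<'E'
from h import *
for n,win in (("top",(190,190,265,214)),("side",(232,200,275,245))):
    p=np.load(f"{n}0.npz")["p"]; x0,y0,x1,y1=win
    hsv=cv2.cvtColor(p,cv2.COLOR_BGR2HSV)
    cv2.imwrite(f"pics/{n}_z.png",cv2.resize(p[y0:y1,x0:x1],None,fx=10,fy=10,interpolation=cv2.INTER_NEAREST))
    for nm,lo,hi in (("white",(0,0,150),(180,60,255)),("orange",(8,130,120),(22,255,255)),("green",(45,100,60),(85,255,255))):
        m=cv2.inRange(hsv,lo,hi); w=np.zeros_like(m); w[y0:y1,x0:x1]=m[y0:y1,x0:x1]
        k,l,s,c=cv2.connectedComponentsWithStats(w)
        for i in range(1,k):
            if s[i,4]>15: print(n,nm,s[i],c[i].round(2),ray(n,c[i],41).round(1))
E
```

```text
top white [191 190  72  24 338] [220.47 199.14] [519.8  75.5  41. ]
top white [205 199   8   7  46] [208.09 202.  ] [510.7 112.1  41. ]
top orange [250 190  15  24 102] [259.31 206.35] [500.1 -40.4  41. ]
top orange [190 195   3  19  42] [190.79 204.98] [501.1 163.3  41. ]
top orange [223 196   8   9  53] [226.6  199.98] [517.6  57.2  41. ]
top orange [206 209  44   5  95] [231.62 211.78] [482.7  41.5  41. ]
top green [241 195   9   8  58] [244.86 198.5 ] [522.8   2.9  41. ]
side white [232 204  42  41 532] [244.62 221.15] [545.1  66.3  41. ]
side white [243 229   8   5  30] [246.53 230.9 ] [509.6 112.1  41. ]
side orange [250 220   8   6  33] [253.52 222.48] [515.6  58.6  41. ]
side green [257 212   8   6  40] [260.38 214.42] [521.1   4.   41. ]
```

```bash
cat >> h.py <<'E'
from scipy.spatial.transform import Rotation as Ro
from cell import sensors
def rel(target,yaw_y=None):
    s=sensors.state(); R=Ro.from_euler("xyz",s["tcp_rot"]).as_matrix()
    print("t",round(s["t"],2),"pos",s["eef_pos"].round(1),"f",s["ft_force"].round(2),"open",round(s["opening"],2),"q",s["joints"].round(2))
    print(R.round(3)); print("shift tool",(R.T@(np.array(target)-s["eef_pos"])).round(1))
    if yaw_y is not None:
        x=np.array([0,0,-1.]);y=np.array([*yaw_y,0]);y/=np.linalg.norm(y)
        T=np.c_[x,y,np.cross(x,y)]; print("rotvec tool",Ro.from_matrix(R.T@T).as_rotvec().round(3))
E
python3 -c "
from h import *
rel((510,112,110),(-.11,.994)); rel((510,112,110),(.11,-.994))"
```

```text
t 0.1 pos [ 163.  -603.2  214.1] f [ 0.39  0.43 -0.05] open 1.0 q [-1.41  0.49  1.56 -0.    1.09 -0.11]
[[-0.     0.261 -0.965]
 [ 0.001 -0.965 -0.261]
 [-1.    -0.001 -0.   ]]
shift tool [ 104.7 -599.8 -521.5]
rotvec tool [-2.988e+00 -1.000e-03 -0.000e+00]
t 0.1 pos [ 163.  -603.2  214.1] f [ 0.39  0.43 -0.05] open 1.0 q [-1.41  0.49  1.56 -0.    1.09 -0.11]
[[-0.     0.261 -0.965]
 [ 0.001 -0.965 -0.261]
 [-1.    -0.001 -0.   ]]
shift tool [ 104.7 -599.8 -521.5]
rotvec tool [ 0.154 -0.     0.001]
```

>>> servo_tool(
  steps="0 -25 -40 0.02 0 0 0; 0 -25 -40 0.02 0 0 0; 0 -30 -40 0.02 0 0 0; 0 -30 -40 0.02 0 0 0; 0 -30 -35 0.02 0 0 0; 0 -35 -35 0.02 0 0 0; 0 -35 -35 0.02 0 0 0; 0 -35 -35 0.014 0 0 0",
)

```text
t: 0.9
eef_pos: [412.8, -302.7, 211.5]
tcp_rot: [-1.184, 1.567, 2.052]
ft_force: [1.2, -0.9, -0.5]
opening: 0.386
```

```bash
python3 -c "
from h import *
rel((510,112,110),(.11,-.994))"
```

```text
t 0.9 pos [ 412.8 -302.7  211.5] f [ 1.22 -0.92 -0.47] open 0.39 q [-0.76  0.34  1.83  0.    0.98  0.71]
[[-0.002  0.094 -0.996]
 [ 0.004 -0.996 -0.094]
 [-1.    -0.004  0.002]]
shift tool [ 102.8 -403.3 -136.1]
rotvec tool [-0.016  0.002  0.004]
```

>>> servo_tool(
  steps="0 -45 -20 0 0 0 0; 0 -45 -20 0 0 0 0; 0 -45 -20 0 0 0 0; 0 -45 -18 0 0 0 0; 0 -45 -15 0 0 0 0; 0 -45 -15 0 0 0 0; 0 -45 -15 0 0 0 0; 0 -40 -10 0 0 0 0",
)

```text
t: 1.7
eef_pos: [513.9, 75.2, 211.6]
tcp_rot: [-1.072, 1.566, 2.163]
ft_force: [0.6, -0.3, 0.7]
opening: 0.005
```

```bash
python3 -c "
from h import *
rel((510,112,110),(.11,-.994))"
```

```text
t 1.7 pos [513.9  75.2 211.6] f [ 0.64 -0.34  0.71] open 0.01 q [0.02 0.35 1.82 0.01 0.98 1.49]
[[-0.003  0.094 -0.996]
 [ 0.004 -0.996 -0.094]
 [-1.    -0.004  0.002]]
shift tool [101.7 -36.5   0.2]
rotvec tool [-0.016  0.002  0.004]
```

>>> servo_tool(
  steps="15 -20 0 -0.016 0.002 0.004 0; 20 -15 0 0 0 0 0; 25 0 0 0 0 0 0; 25 0 0 0 0 0 0; 25 0 0 0 0 0 0; 20 0 0 0 0 0 0; 0 0 0 0 0 0 0; 0 0 0 0 0 0 0",
)

```text
t: 2.5
eef_pos: [509.7, 118.4, 76.7]
tcp_rot: [-0.819, 1.57, 2.442]
ft_force: [0.1, 0.0, 0.6]
opening: 0.006
```

Run:
```python
from h import *
from cell import read_camera
rel((510,112,50),(.11,-.994))
for n in ("side","top"):
    p,d=read_camera(n)
    x0,y0=(190,150) if n=="side" else (170,130)
    cv2.imwrite(f"pics/{n}1.png",cv2.resize(p[y0:y0+110,x0:x0+120],None,fx=5,fy=5,interpolation=cv2.INTER_CUBIC))
```

```text
t 2.5 pos [509.7 118.4  76.7] f [0.08 0.01 0.59] open 0.01 q [0.1  0.54 1.94 0.   0.66 1.55]
[[-0.001  0.119 -0.993]
 [ 0.001 -0.993 -0.119]
 [-1.    -0.001  0.001]]
shift tool [26.7  6.4  0.4]
rotvec tool [0.009 0.001 0.001]
```

View pics/side1.png

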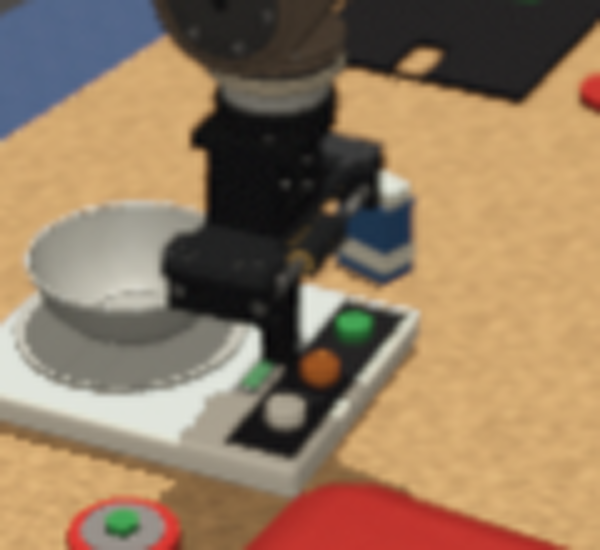

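View pics/top1.png

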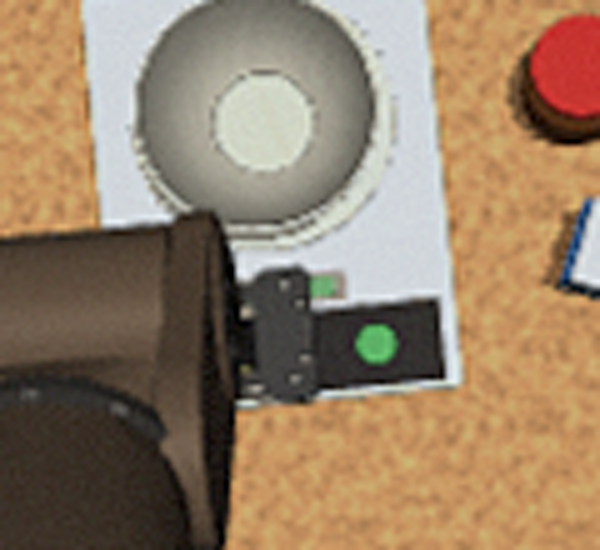

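The side crop shows the shut fingertip hovering at about pixel (246,222), above and beyond the white key as seen from the camera. The top crop shows the gripper clear of the bowl. I'll check the tip against its projection.

Run:
```python
from h import *
c=get_calibration("side"); s=sensors.state()
P=s["eef_pos"];print(P)
print(cv2.projectPoints(np.array([P]),cv2.Rodrigues(c["R"])[0],c["t"],c["mtx"],c["distortion"])[0])
```

```text
[509.96238861 118.39025936  77.27827711]
[[[245.21658874 222.23469098]]]
```

>>> servo_tool(
  steps="0 6 0 0.009 0 0 0; 0 0 0 0 0 0 0; 10 0 0 0 0 0 0; 5 0 0 0 0 0 0; 0 0 0 0 0 0 0; 0 0 0 0 0 0 0; 0 0 0 0 0 0 0; 0 0 0 0 0 0 0",
)

```text
t: 3.4
eef_pos: [511.9, 111.8, 63.5]
tcp_rot: [-3.024, 1.566, 0.227]
ft_force: [-0.6, -0.2, 0.2]
opening: 0.006
```

Run:
```python
from h import *
rel((510,112,50),(.11,-.994))
```

```text
t 3.4 pos [511.9 111.8  63.5] f [-0.63 -0.23  0.24] open 0.01 q [0.09 0.56 1.95 0.   0.62 1.55]
[[ 0.005  0.109 -0.994]
 [ 0.001 -0.994 -0.109]
 [-1.    -0.001 -0.005]]
shift tool [13.5 -0.4  2. ]
rotvec tool [-0.001 -0.005  0.001]
```

>>> servo_tool(
  steps="5 0 1 0 -0.005 0 0; 5 0 1 0 0 0 0; 5 0 0 0 0 0 0; 3 0 0 0 0 0 0; 1 0 0 0 0 0 0; 0 0 0 0 0 0 0; 0 0 0 0 0 0 0; 0 0 0 0 0 0 0",
)

```text
t: 4.2
eef_pos: [509.7, 111.7, 42.7]
tcp_rot: [-0.709, 1.57, 2.542]
ft_force: [-0.1, -1.0, 1.2]
opening: 0.004
```

Run:
```python
from h import *
rel((510,112,36),(.11,-.994))
```

```text
t 4.2 pos [509.7 111.7  42.7] f [-0.06 -1.04  1.2 ] open 0.0 q [0.09 0.6  1.97 0.   0.58 1.55]
[[-0.001  0.109 -0.994]
 [ 0.001 -0.994 -0.109]
 [-1.    -0.001  0.001]]
shift tool [ 6.7 -0.3 -0.3]
rotvec tool [-0.001  0.001  0.001]
```

>>> servo_tool(
  steps="1.5 0 0 0 0 0 0; 1.5 0 0 0 0 0 0; 1 0 0 0 0 0 0; 1 0 0 0 0 0 0; 1 0 0 0 0 0 0; 0.5 0 0 0 0 0 0; 0 0 0 0 0 0 0; 0 0 0 0 0 0 0",
)

```text
t: 5.0
eef_pos: [509.9, 111.7, 36.6]
tcp_rot: [-2.126, 1.57, 1.125]
ft_force: [-0.7, 0.1, 4.1]
opening: 0.007
```

>>> servo_tool(
  steps="0.7 0 0 0 0 0 0; 0.7 0 0 0 0 0 0; 0.5 0 0 0 0 0 0; 0 0 0 0 0 0 0; 0 0 0 0 0 0 0; 0 0 0 0 0 0 0; 0 0 0 0 0 0 0; 0 0 0 0 0 0 0",
)

```text
t: 5.8
eef_pos: [509.9, 111.7, 34.8]
tcp_rot: [-2.424, 1.57, 0.827]
ft_force: [-1.4, 0.9, 4.3]
opening: 0.006
```

>>> servo_tool(
  steps="0.5 0 0 0 0 0 0; 0.5 0 0 0 0 0 0; 0 0 0 0 0 0 0; 0 0 0 0 0 0 0; 0 0 0 0 0 0 0; 0 0 0 0 0 0 0; 0 0 0 0 0 0 0; 0 0 0 0 0 0 0",
)

```text
t: 6.6
eef_pos: [509.9, 111.7, 34.3]
tcp_rot: [-2.674, 1.57, 0.578]
ft_force: [-2.1, 0.7, 4.7]
opening: 0.002
```

>>> servo_tool(
  steps="-2 0 0 0 0 0 0; -3 0 0 0 0 0 0; -5 0 0 0 0 0 0; -10 0 0 0 0 0 0; -10 0 0 0 0 0 0; -5 0 0 0 0 0 0; 0 0 0 0 0 0 0; 0 0 0 0 0 0 0",
)

```text
t: 7.4
eef_pos: [510.3, 111.7, 72.7]
tcp_rot: [-2.922, 1.569, 0.329]
ft_force: [0.3, -0.3, -0.1]
opening: 0.003
```

Run:
```python
from h import *
from cell import read_camera
rel((522,3.2,70),(.11,-.994))
p,d=read_camera("side"); cv2.imwrite("pics/side2.png",cv2.resize(p[150:260,190:310],None,fx=5,fy=5,interpolation=cv2.INTER_CUBIC))
hsv=cv2.cvtColor(p,cv2.COLOR_BGR2HSV)
m=cv2.inRange(hsv,(45,100,60),(85,255,255)); w=np.zeros_like(m); w[205:225,250:275]=m[205:225,250:275]
k,l,s,c=cv2.connectedComponentsWithStats(w)
for i in range(1,k): print(s[i],c[i],ray("side",c[i],41))
```

```text
t 7.4 pos [510.3 111.7  72.7] f [ 0.26 -0.34 -0.07] open 0.0 q [0.09 0.55 1.95 0.   0.64 1.55]
[[ 0.002  0.11  -0.994]
 [ 0.001 -0.994 -0.11 ]
 [-1.    -0.    -0.002]]
shift tool [  2.6 109.2   0.3]
rotvec tool [-0.    -0.002  0.   ]
[257 212   8   7  45] [260.33333333 214.75555556] [520.17302209   5.87703049  41.        ]
```

View pics/side2.png

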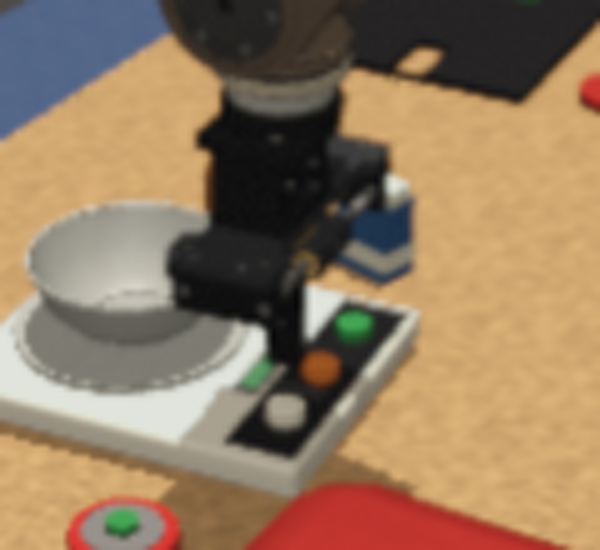

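The picture shows the white key up again at crop (286,410) and the scale where it was. Next I move over to the green key.

>>> servo_tool(
  steps="0 20 0 0 0 0 0; 0 25 0 0 0 0 0; 0 25 0 0 0 0 0; 0 20 0 0 0 0 0; 0 9 0 0 0 0 0; 0 0 0 0 0 0 0; 0 0 0 0 0 0 0; 0 0 0 0 0 0 0",
)

```text
t: 8.25
eef_pos: [520.4, 11.7, 70.5]
tcp_rot: [-0.749, 1.569, 2.504]
ft_force: [0.1, 0.3, 0.2]
opening: 0.004
```

Run:
```python
from h import *
rel((522,3.2,43),(.11,-.994))
```

```text
t 8.25 pos [520.4  11.7  70.5] f [0.07 0.26 0.19] open 0.0 q [-0.11  0.55  1.95  0.    0.64  1.35]
[[-0.002  0.111 -0.994]
 [ 0.001 -0.994 -0.111]
 [-1.    -0.001  0.001]]
shift tool [27.5  8.6 -0.7]
rotvec tool [0.001 0.001 0.001]
```

>>> servo_tool(
  steps="0 8 -1 0 0 0 0; 0 0 0 0 0 0 0; 8 0 0 0 0 0 0; 8 0 0 0 0 0 0; 5 0 0 0 0 0 0; 2 0 0 0 0 0 0; 0 0 0 0 0 0 0; 0 0 0 0 0 0 0",
)

```text
t: 9.05
eef_pos: [521.9, 5.3, 44.7]
tcp_rot: [-0.562, 1.568, 2.694]
ft_force: [-0.4, -0.8, 0.8]
opening: 0.005
```

Run:
```python
from h import *
from cell import read_camera
rel((522,3.2,34.5),(.11,-.994))
p,d=read_camera("side"); cv2.imwrite("pics/side3.png",cv2.resize(p[150:260,190:310],None,fx=5,fy=5,interpolation=cv2.INTER_CUBIC))
```

```text
t 9.05 pos [521.9   5.3  44.7] f [-0.45 -0.78  0.77] open 0.01 q [-0.12  0.59  1.96  0.    0.59  1.34]
[[-0.003  0.114 -0.993]
 [ 0.001 -0.993 -0.114]
 [-1.    -0.002  0.003]]
shift tool [10.2  2.1  0.1]
rotvec tool [0.004 0.003 0.002]
```

View pics/side3.png

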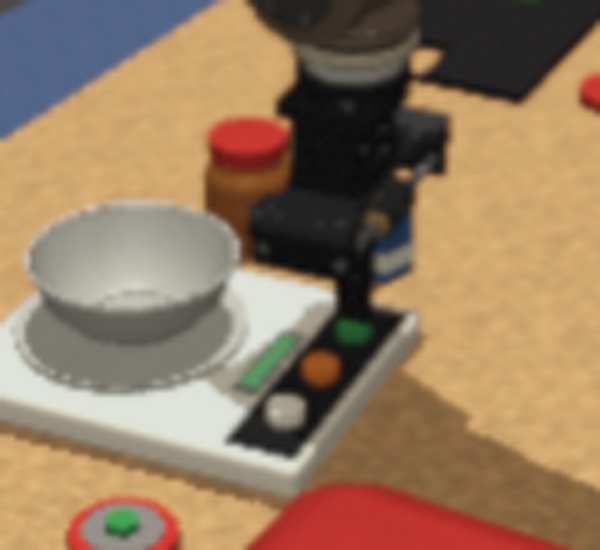

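The fingertip is directly over the green key at crop (353,325), with the white and orange keys up. Now I press.

>>> servo_tool(
  steps="1 2 0 0 0 0 0; 1.5 0 0 0 0 0 0; 1.5 0 0 0 0 0 0; 1.5 0 0 0 0 0 0; 1 0 0 0 0 0 0; 1 0 0 0 0 0 0; 0.5 0 0 0 0 0 0; 0 0 0 0 0 0 0",
)

```text
t: 9.9
eef_pos: [522.5, 3.0, 37.2]
tcp_rot: [-0.897, 1.569, 2.359]
ft_force: [-1.0, -0.4, 4.4]
opening: 0.0
```

>>> servo_tool(
  steps="0.7 0 0 0 0 0 0; 0.7 0 0 0 0 0 0; 0.7 0 0 0 0 0 0; 0.5 0 0 0 0 0 0; 0.5 0 0 0 0 0 0; 0 0 0 0 0 0 0; 0 0 0 0 0 0 0; 0 0 0 0 0 0 0",
)

```text
t: 10.7
eef_pos: [522.5, 3.0, 34.3]
tcp_rot: [-1.023, 1.569, 2.233]
ft_force: [0.1, -0.3, 4.6]
opening: 0.009
```

Same depth and force as the white key when fully down. I release and draw away.

>>> servo_tool(
  steps="-2 0 0 0 0 0 0; -3 0 0 0 0 0 0; -5 0 0 0 0 0 0; -15 0 0 0 0 0 0; -25 0 0 0 0 0 0; -30 0 0 0 0 0 0; -30 0 0 0 0 0 0; -20 0 0 0 0 0 0",
)

```text
t: 11.5
eef_pos: [521.3, 2.9, 167.1]
tcp_rot: [-0.367, 1.563, 2.889]
ft_force: [0.3, -0.5, 0.0]
opening: -0.002
```

>>> servo_tool(
  steps="0 20 0 0 0 0 0; 0 40 0 0 0 0 0; 0 40 0 0 0 0 0; 0 40 0 0 0 0 0; 0 30 0 0 0 0 0; 0 10 0 0 0 0 0; 0 0 0 0 0 0 0; 0 0 0 0 0 0 0",
)

```text
t: 12.3
eef_pos: [543.0, -180.8, 172.1]
tcp_rot: [-1.095, 1.57, 2.163]
ft_force: [-0.0, 0.0, 0.3]
opening: 0.005
```

Run:
```python
from h import *
from cell import read_camera
s=sensors.state(); print(s["t"],s["eef_pos"],s["ft_force"])
for n in ("side","top"):
    p,d=read_camera(n); q=np.load(f"{n}0.npz")["p"]
    x0,y0=(190,150) if n=="side" else (140,120)
    a,b=[cv2.resize(i[y0:y0+110,x0:x0+170],None,fx=4,fy=2.7) for i in (q,p)]
    cv2.imwrite(f"pics/{n}4.png",np.vstack([a,b]))
    for nm,uv in (("white",(247,231)),("green",(260,214))) if n=="side" else (("white",(208,202)),("green",(245,198))):
        u,v=uv; w=7
        sl=np.s_[v-w:v+w,u-w:u+w]; print(n,nm,np.abs(p[sl].astype(int)-q[sl]).mean())
```

```text
12.3 [ 543.04754281 -180.78593433  172.12611391] [-0.01199586  0.03138495  0.33947709]
side white 9.67687074829932
side green 13.29421768707483
top white 13.673469387755102
top green 11.58673469387755
```

View pics/side4.png

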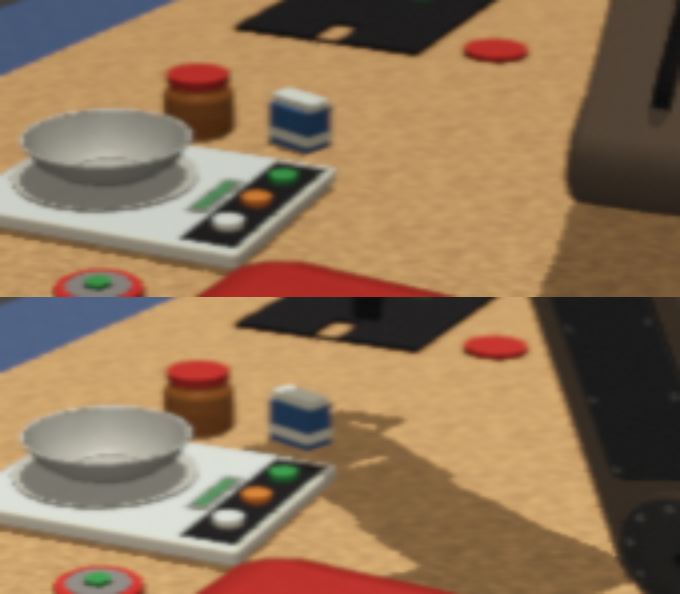

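View pics/top4.png

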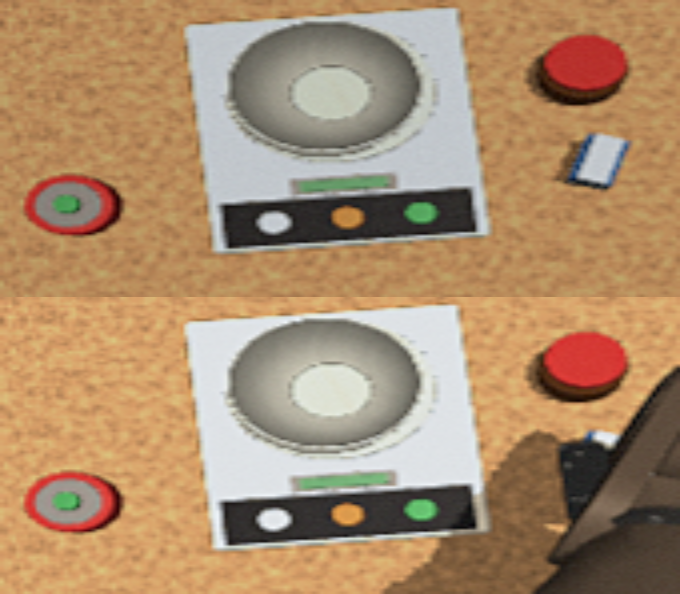

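Comparing before and after, the scale, bowl, timer, jar and carton sit at the same pixels, all three keys are up, and the hand is clear. I'm handing the job in.

```bash
python3 -c "
from cell import order; print(order.job_done())"
```

```text
the job is handed in; nothing more can be done
None
```

I pressed the white key and then the green key with the shut fingertips, let each come up, drew the hand away and handed the job in at 12.4 s. No verdict is reported.

- **Key presses:** both keys went down to a fingertip height of about 34.3 mm, close to the 34 mm hard stop. The force readings at the end of each move were at most about 5 N.
- **White key:** a picture before I moved on showed it up again.
- **Last check:** before-and-after pictures from both cameras show all three keys up. The scale, bowl, timer and jar are visibly where they were. The carton is in place in the side view but mostly hidden by the arm in the top view. The arm is about 170 mm above the table, with wrist force near zero.
- **Not checked:** I did not compare the nozzle, spatula and loose lid closely. The lid looks unmoved in the side view, and the arm did not come down near any of them.
- **Disagreement:** the two cameras placed the keys within about 1 to 3 mm of each other, which is within the calibration. The pixel-difference numbers around the keys were not near zero. I put that down to changed lighting and the arm's shadow, because the outlines match.

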